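# Check clutch wear with the gauge rod

## Task

Push the sprung release lever on the bell housing all the way to its stop and let it spring right back, so that the clutch settles. Then take the gauge rod from its rest, push it into the leaning guide tube until its collar stops on the rim, draw it out again, and hold it level with its tip over the middle of the white reading panel, 5 to 20 cm above the panel, touching nothing else: finish while holding it still there. Leave the other things on the bench where they are.

Things in the scene. Friction and masses are not known exactly. Their poses are not given: they have to be found in the camera images.
- guide_tube: Steel guide tube fixed on top of the housing, leaning 30 deg up from level. Origin: centre of its open upper mouth, level with the rim. z axis: along the bore, up and out of the mouth (the rod goes in along -z); y axis level. Bore 15 mm across, widening to 26 mm at the mouth over the last 14 mm; rim 34 mm across, tube body 23 mm outside, 110 mm deep from the mouth. The space around the tube is free above and beside it. The mouth is 182 mm above the bench.
- housing: Round aluminium clutch bell housing standing on its flange, fixed to the bench: flange 270 mm across, narrowing to 156 mm at the flat top, 115 mm high. Origin: centre of its underside on the bench. x axis: level, the direction towards which the guide tube leans out; z up.
- lever (a joint): Sprung clutch release lever on the housing's -y flank. 0 at its resting end, 0.70 rad at its stop. It starts leaning 0.35 rad towards the housing's -x and swings towards the housing's +x (to lean 0.35 rad the other way at the stop); a spring of about 0.7 N m/rad brings it back to 0 when let go (about 2.5 N on the crossbar to start, 7.5 N at the stop).
- lever_bar (a point): Centre of the lever's crossbar at its upper end: a level steel bar along the housing's y, 50 mm long, 16 mm thick, 100 mm from the pivot, about 194 mm above the bench. It can be pushed from the side that faces the housing's -x.
- lever_pivot (a point): Point on the lever's pivot axis (the axis is the housing's y), level with the crossbar's centre along it, 100 mm above the bench.
- rod_grip (a point): Gauge rod: centre of its handle, a dark steel bar 90 mm long, 16 mm wide (y), 20 mm high (z). x axis: along the rod, from the tip towards the handle's end; z up as it lies. The whole rod is 186 mm long, 130 to 210 g, and starts lying level on its rest, handle centre 85 mm above the bench, and can be gripped across the 16 mm in the middle of the handle from above and lifted straight up.
- rod_tip (a point): Gauge rod: end of its thin measuring tip, 141 mm from the handle centre along the rod's -x. The measuring rod is 8 mm thick and 90 mm long from collar to tip.
- rod_collar (a point): Gauge rod: centre of the face of its collar that looks to the tip, 51 mm from the handle centre. The collar is 36 mm across and 6 mm thick and stops on the guide tube's rim.
- rest: Dark steel rest that carries the gauge rod, fixed: base 220 x 60 x 10 mm with two forked posts, one under the rod 20 mm from its tip, the other under the handle's last 10 mm (prong tops 87 to 95 mm above the bench). Origin: on the bench straight below the rod's tip; x axis towards the handle.
- panel: Flat white-topped reading panel, 120 x 120 mm, 13 mm thick, fixed on the bench. Origin: centre of its underside on the bench.
- bearing_at (a point): Bystander to be left alone: ring bearing lying flat, outer diameter 72, 20 high. Point: centre, half-way up.
- gear_at (a point): Bystander to be left alone: small toothed gear with a hub, diameter 66, 38 high, lying flat. Point: centre, half-way up.
- socket_at (a point): Bystander to be left alone: upright steel socket, diameter 28, 55 high. Point: centre, half-way up.
- wrench_at (a point): Bystander to be left alone: open wrench 180 long lying flat. Point: centre, half-way up.
- spray_at (a point): Bystander to be left alone: upright spray can, diameter 64, 190 high. Point: centre, half-way up.
- jar_at (a point): Bystander to be left alone: glass jar, diameter 70, 80 high. Point: centre, half-way up.
- screwdriver_at (a point): Bystander to be left alone: screwdriver lying flat. Point: centre, half-way up.
Mind the look-alikes: they are no part of the job. What is meant by the panel is not green or purple, and is the larger of those in its own colour.

How it is judged (in metres and radians):
On the way, in this order (a step that is already met when the one before it is completed fails the run):
1. the lever is swung to its stop (value of joint lever above 0.64 rad), for 0.1 s.
2. the lever has sprung back and is let go (value of joint lever below 0.06 rad and contact force between the fingers and lever below 0.3 N), for 0.2 s.
3. the held gauge rod is in the guide tube with its collar on the rim (z of rod_collar in the frame of guide_tube below 0.003 m and z of rod_tip in the frame of guide_tube below -0.083 m and distance between rod_collar and guide_tube below 0.008 m and angle between the x axis of rod_grip and the z axis of guide_tube, either way round below 0.1 rad and contact force between the fingers and rod above 1 N), for 0.2 s.
4. the rod is drawn right out of the tube (z of rod_tip in the frame of guide_tube above 0.01 m and contact force between the fingers and rod above 1 N), for 0.1 s.
At the end, for the whole second after the job is handed in: The gripper holds the gauge rod still (under 3 cm/s), level within 0.15 rad, its tip within 40 mm of the panel's centre seen from above and 55 to 225 mm above the bench, touching neither panel, rest, housing nor tube; the lever is back within 0.06 rad of its resting end (contact force between the fingers and rod above 1 N and angle between rod_grip's own x axis and vertical between 1.4208 and 1.7208 rad and horizontal distance between rod_tip and panel below 0.04 m and height (world z) of rod_tip between 0.055 and 0.225 m and linear speed of rod below 0.03 m/s and value of joint lever below 0.06 rad and contact force between rod and panel below 0.2 N and contact force between rod and rest below 0.2 N and contact force between rod and housing below 0.2 N and contact force between rod and guide_tube below 0.2 N); the arm keeps its last pose, push and grip.
It fails at once if a bystander is moved by more than 3 cm (distance of any of bearing_at, gear_at, socket_at, wrench_at, spray_at, jar_at, screwdriver_at from where it was at the start of the episode above 0.03 m).
It also fails if it takes over 72 s, if anything falls off the work surface, if the arm or the gripper's body presses on something with over 40 N, if the wrist force passes 120 N, or if a joint passes its speed limit or range.

## Robot

A 7-joint arm with a two-finger parallel gripper is mounted at the origin on the work surface. World frame = base frame: x ahead of the robot, y to its left, z up, the work surface at z = 0. Lengths are in mm, angles in rad, forces in N, time in s.
With the tool pointing down it reaches from about 350 to 900 mm from the base axis. Payload 8.1 kg.
Tool frame: the origin (TCP) lies at the very end of the fingers, on their centre line; the grasp point (between the pads) lies 19 mm behind it; z points along the fingers, x is the direction in which the jaws open and shut, and the axes are right-handed (so a half turn about z gives the same grasp; the last joint's range is limited). The gripper opens to 92 mm and grips with 3 to 60 N. Pads are 19 mm wide; open, the fingers measure 130 mm over their backs; the gripper's body (75 mm by 190 mm) begins 47 mm behind the grasp point.
Start: joints at [-1.277, 0.434, 0.025, 1.573, -0.012, 1.134, -0.075], TCP at [241.571, 576.442, 226.742] pointing down, gripper open.
Joint ranges: [-2.62, 2.62], [-0.44, 2.09], [-1.27, 1.32], [0.08, 2.57], [-1.32, 4.46], [0.12, 2], [-2.74, 2.74]. Speed limits (rad/s): [2.22, 2.22, 3.01, 3.01, 3.14, 3.14, 3.14].

## Interface

Orientations are given as a rotation vector (axis times angle).
In Python, from rig import r, imaging, ticket gives the robot as it stands.
- The arm moves only by the shell command python3 -m handwheel 'ROWS' [FORCE]. ROWS is JSON, a list of rows, each a list of 7 numbers: the turn, a rotation vector about the tool's x, y, z in rad, then the shift along the tool's x, y, z in cm, then the finger opening in cm, from 0 to 9.18. A call has 1 to 8 rows; each row is the pose to reach, as a shift and turn from the pose commanded when the call began, along the tool's axes at that moment; what a row does not reach only later rows make up. A row lasts 1/8 s, in which the tool goes at most 62.5 mm and 10.7 degrees, less where a joint would pass 70% of its speed; a pose out of reach is approached as far as the arm can. A call with a gripper value outside its range is refused whole. The fingers move at their own pace and stop on an object; FORCE is the grip in N (left out, the last holds). Time passes only in rows, so rows that repeat a pose let the fingers close. It gives the time, the measured TCP pose, the force and the opening at its end, in the units of the state.
- r.get_state(): the state, without advancing time (a new reading comes with each control period).
- imaging.grab_frame(name): name is "side" or "top" or "wrist"; returns a dict with "img" (400x640x3 uint8, red, green, blue), "fx", "fy", "cx", "cy" (pixels), "R" (3x3) and "t" (3): a world point X has camera coordinates R X + t; the wrist camera has in their place "T_tool_cam" (4x4, takes a point from camera to tool coordinates, whose origin is the TCP and whose axes are the tool frame's). Camera axes: x right, y down, z forward; pixel columns grow to the right and rows downward; lengths in mm; the calibration is good to about 2 mm. A picture is of the moment at which its call begins: read the wrist's pose just before it. There is no depth.
- ticket.sign_off(): hands the job in, once; it reports no verdict.
The state is a dict: "time_s": time; "joint_pos": joint angles; "qvel": joint speeds; "tau": joint torques, N m; "ee_pos": TCP position; "orientation": TCP orientation; "contact_force": force on the tool from outside, world axes, zero at the start; "wrist_torque": the same for the moment, N m; "gripper_width": finger opening in mm.
Only numpy, scipy, OpenCV 4.12 (cv2) and the standard library are available. Lean on these libraries where they do the work, as an engineer would, in place of code of your own. Each camera call takes 0.05 s, during which the arm holds its last target. There are 200 camera calls.

## Working session

There is one attempt and no reset: what is moved stays moved. The work goes in short steps, Python scripts to look and compute and a shell command to move; the robot and the scene stay as the last step left them, time stands still between calls to the robot, and variables do not carry over. Pictures are saved under pics/ and viewed, about 8 in all and at most 12, crops included, and the job is handed in when it is done.

```bash
ls; mkdir -p pics; python3 - <<'E'
from rig import r, imaging
import cv2, numpy as np, json,pickle
print(r.get_state())
for n in ("top","side"):
    f=imaging.grab_frame(n); pickle.dump(f,open(f'pics/{n}.pkl','wb'))
    cv2.imwrite(f'pics/{n}0.png',f["img"][:,:,::-1])
    print(n,f["fx"],f["cx"],f["cy"],np.round(f["R"],3).tolist(),np.round(f["t"],1))
E
```

```text
pics
{'time_s': 0.0, 'joint_pos': array([-1.27659508,  0.43523607,  0.02498044,  1.5741102 , -0.01161915,
        1.13395973, -0.07509114]), 'qvel': array([ 1.68285739e-03,  2.56725152e-04, -8.39172768e-04,  5.42880675e-05,
        2.70298235e-05, -1.04684337e-03, -2.40220632e-04]), 'tau': array([-1.39799700e-03, -6.67866755e+01,  9.84391160e-01, -3.14473557e+01,
       -6.05462515e-02,  4.29730152e-02,  1.80437232e-04]), 'ee_pos': array([241.39877443, 575.95005176, 225.93183773]), 'orientation': array([ 2.61496889e+00,  1.73937556e+00, -1.93133699e-03]), 'contact_force': array([-0.3277594 ,  0.09992806, -0.34016385]), 'wrist_torque': array([0.00356963, 0.04991283, 0.01201746]), 'gripper_width': 91.83468463105316}
top 409.841349566237 321.0529823698179 200.98236357246824 [[-0.006, -1.0, -0.005], [-0.999, 0.006, -0.053], [0.054, 0.005, -0.999]] [  36.4  493.  1484.8]
side 495.6649657961688 319.64962135698084 194.49606213934706 [[-0.867, -0.498, 0.018], [-0.256, 0.413, -0.874], [0.428, -0.762, -0.486]] [ 433.2  241.6 1736.4]
```

View pics/top0.png

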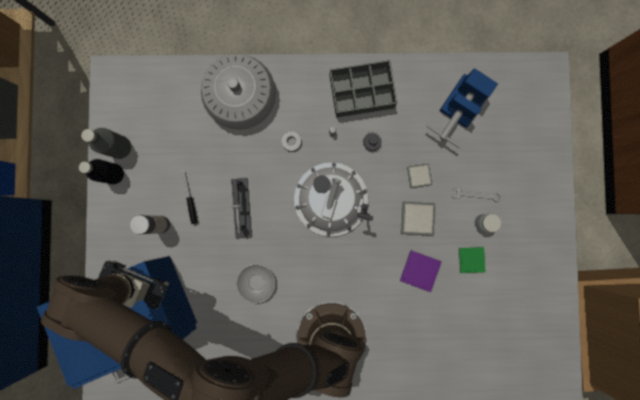

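View pics/side0.png

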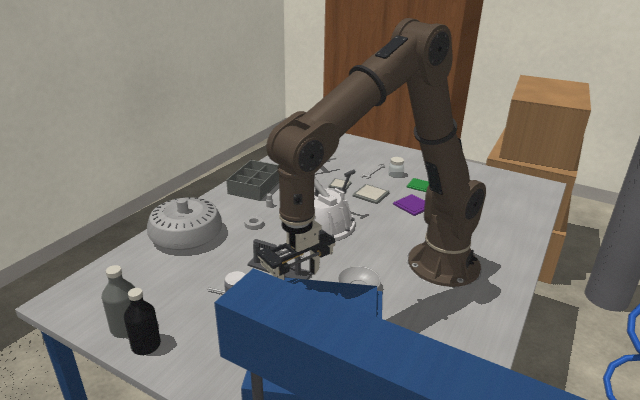

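Top view: housing at (331,199) with the tube on top, lever at about (368,220), rest with rod at (241,207). Panel candidates are white large (418,218), white small (419,176), purple (420,271) and green (472,260). The large white one at (418,218) fits "not green or purple, larger of its colour". I'll confirm it in an enlarged crop.

```bash
cat > h.py <<'E'
import pickle,numpy as np,cv2
from scipy.spatial.transform import Rotation as Ro
def cast(f,u,v,z):
    "pixel -> world point on plane z"
    d=np.array([(u-f["cx"])/f["fx"],(v-f["cy"])/f["fy"],1.]);R=f["R"];c=-R.T@f["t"];d=R.T@d
    return c+d*(z-c[2])/d[2]
def proj(f,X):
    p=f["R"]@np.asarray(X,float)+f["t"];return np.array([f["fx"]*p[0]/p[2]+f["cx"],f["fy"]*p[1]/p[2]+f["cy"]])
def load(n): return pickle.load(open(f'pics/{n}.pkl','rb'))
def grab(n,name):
    from rig import r,imaging
    s=r.get_state(); f=imaging.grab_frame(n)
    if n=="wrist":
        T=np.eye(4);T[:3,:3]=Ro.from_rotvec(s["orientation"]).as_matrix();T[:3,3]=s["ee_pos"]
        W=np.linalg.inv(T@f["T_tool_cam"]);f["R"]=W[:3,:3];f["t"]=W[:3,3]
    pickle.dump(f,open(f'pics/{name}.pkl','wb'));cv2.imwrite(f'pics/{name}.png',f["img"][:,:,::-1]);return f,s
def crop(n,x0,y0,x1,y1,k,out):
    i=load(n)["img"][y0:y1,x0:x1,::-1];cv2.imwrite(f'pics/{out}.png',cv2.resize(i,None,fx=k,fy=k,interpolation=cv2.INTER_CUBIC))
E
python3 - <<'E'
from h import *
crop("top",220,150,450,270,3.4,"c1")
f=load("top")
for n,u,v,z in [("panelL",418,218,13),("panelS",419,176,13),("housing",331,199,50),("restA",241,180,85),("restB",241,236,85),("barend",365,212,194),("spray",150,225,190),("jar",257,285,80),("gear",372,142,38),("sock",332,131,55)]: print(n,cast(f,u,v,z).round(0))
from rig import imaging
print(imaging.grab_frame("wrist")["T_tool_cam"].round(3))
E
```

```text
panelL [ 429. -319.   13.]
panelS [ 583. -326.   13.]
housing [498.  -2.  50.]
restA [564. 312.  85.]
restB [369. 311.  85.]
barend [ 447. -108.  194.]
spray [410. 584. 190.]
jar [200. 256.  80.]
gear [ 705. -152.   38.]
sock [742.  -8.  55.]
[[ 1.00000e+00 -1.00000e-03  0.00000e+00  3.21000e-01]
 [ 1.00000e-03  9.54000e-01  2.99000e-01 -8.13150e+01]
 [-1.00000e-03 -2.99000e-01  9.54000e-01 -1.57441e+02]
 [ 0.00000e+00  0.00000e+00  0.00000e+00  1.00000e+00]]
```

View pics/c1.png

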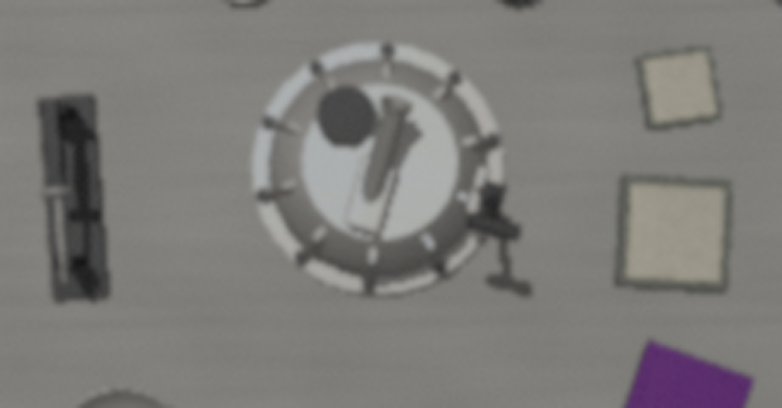

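The crop confirms the panel: the large white square at crop (675,233), twice the size of the small white one. The rod lies with its handle to the far side (+x), collar at crop (83,215). The tube mouth is near (397,103), leaning image-up and slightly right. The lever crossbar is at (508,285), leaning towards -x. Next I'll look from the wrist.

```bash
cat >> h.py <<'E'
def down(yaw_x,pitch=0):
    "tool down; tool y (=jaw-normal, forward) at heading yaw_x rad; pitch tilts fingers outward along that heading"
    y=np.array([np.cos(yaw_x),np.sin(yaw_x),0]);z=np.array([0,0,-1.]);x=np.cross(y,z)
    B=np.c_[x,y,z]
    return Ro.from_rotvec(x*pitch).as_matrix()@B
def rel(pos,R):
    from rig import r
    s=r.get_state();A=Ro.from_rotvec(s["orientation"]).as_matrix()
    print("turn",Ro.from_matrix(A.T@R).as_rotvec().round(4),"shift cm",(A.T@(np.asarray(pos)-s["ee_pos"])/10).round(3),"t",round(s["time_s"],2))
E
python3 - <<'E'
from h import *
R=down(0);print(R)
rel([440,310,340],R)
rel([241.4,576,300],R)
E
```

```text
[[ 0.  1.  0.]
 [ 1.  0.  0.]
 [ 0.  0. -1.]]
turn [-1.000e-04  1.200e-03 -3.969e-01] shift cm [-16.878  28.597 -11.364] t 0.15
turn [-1.000e-04  1.200e-03 -3.969e-01] shift cm [-1.800e-02 -2.000e-03 -7.387e+00] t 0.15
```

```bash
python3 -m handwheel '[[0,0,0,0,0,-6,9],[0,0,-0.397,-16.88,28.6,-11.4,9],[0,0,-0.397,-16.88,28.6,-11.4,9],[0,0,-0.397,-16.88,28.6,-11.4,9],[0,0,-0.397,-16.88,28.6,-11.4,9],[0,0,-0.397,-16.88,28.6,-11.4,9],[0,0,-0.397,-16.88,28.6,-11.4,9],[0,0,-0.397,-16.88,28.6,-11.4,9]]'; python3 -m handwheel '[[0,0,0,0,0,0,9],[0,0,0,0,0,0,9],[0,0,0,0,0,0,9]]'
python3 - <<'E'
from h import *
f,s=grab("wrist","w1"); print(s["ee_pos"],s["orientation"],f["fx"],s["qvel"].round(3))
rel([420,-60,400],down(0))
E
```

```text
time_s: 1.15
ee_pos: [441.4, 308.2, 341.0]
orientation: [2.226, 2.216, 0.001]
contact_force: [-1.2, 0.6, 0.5]
gripper_width: 89.9
time_s: 1.52
ee_pos: [439.4, 311.1, 340.5]
orientation: [-2.219, -2.224, 0.001]
contact_force: [-0.5, 0.0, 0.2]
gripper_width: 90.0
[439.3521807  311.1170958  340.46865868] [-2.21900881e+00 -2.22352149e+00  6.98290457e-04] 355.6991608288388 [ 0.004 -0.002  0.006 -0.     0.001 -0.001  0.002]
turn [-0.0003  0.0001  0.0015] shift cm [-37.088  -2.015  -5.941] t 1.57
```

View pics/w1.png

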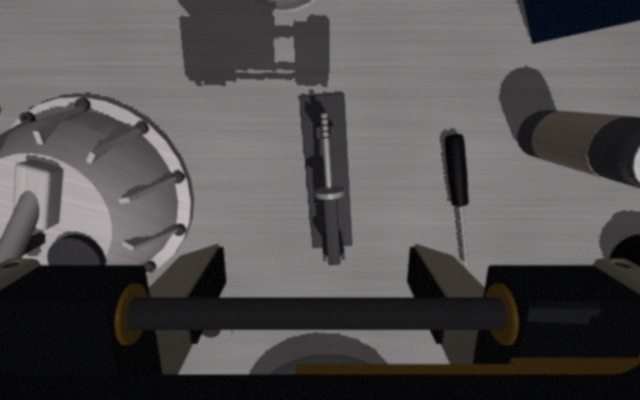

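Wrist view (image up points to the robot): rod tip near (323,115), collar (329,193), handle running down to (333,262). The screwdriver is at (458,170) and the housing is at left. I'll fit the rod axis.

```bash
python3 - <<'E'
from h import *
f=load("w1");g=f["img"].astype(int).sum(2)
for v in list(range(108,190,6)):
    row=g[v,305:350]; print(v,"bright cols",(305+np.where(row>330)[0]).tolist()[:25])
for v in range(196,266,8): print(v,g[v,318:350].tolist())
crop("w1",290,80,370,275,3,"c2")
E
python3 -m handwheel '[[0,0,0,-37.1,-2,-5.9,9],[0,0,0,-37.1,-2,-5.9,9],[0,0,0,-37.1,-2,-5.9,9],[0,0,0,-37.1,-2,-5.9,9],[0,0,0,-37.1,-2,-5.9,9],[0,0,0,-37.1,-2,-5.9,9],[0,0,0,-37.1,-2,-5.9,9],[0,0,0,-37.1,-2,-5.9,9]]'; python3 -m handwheel '[[0,0,0,0,0,0,9],[0,0,0,0,0,0,0],[0,0,0,0,0,0,0]]'
python3 - <<'E'
from h import *
f,s=grab("wrist","w2"); print(s["ee_pos"],s["orientation"],s["qvel"].round(3))
E
```

```text
108 bright cols [346, 347, 348, 349]
114 bright cols [346, 347, 348, 349]
120 bright cols [324, 325, 347, 348, 349]
126 bright cols [325, 347, 348, 349]
132 bright cols [325, 347, 348, 349]
138 bright cols [348, 349]
144 bright cols [325, 326, 327, 348, 349]
150 bright cols [325, 326, 327, 328, 348, 349]
156 bright cols [325, 326, 327, 328, 348, 349]
162 bright cols [326, 327, 328, 329, 349]
168 bright cols [326, 327, 328, 329, 349]
174 bright cols [326, 327, 328, 329, 330, 349]
180 bright cols [327, 328, 329, 330]
186 bright cols [328, 329, 330]
196 [264, 284, 304, 313, 318, 329, 351, 358, 379, 411, 453, 481, 489, 480, 460, 435, 412, 398, 375, 364, 361, 328, 292, 264, 236, 212, 194, 186, 187, 186, 187, 240]
204 [82, 80, 82, 82, 79, 99, 126, 158, 181, 180, 188, 189, 189, 189, 194, 195, 191, 175, 157, 155, 169, 187, 185, 187, 179, 185, 184, 189, 188, 191, 196, 219]
212 [77, 70, 71, 69, 69, 70, 104, 145, 168, 182, 181, 172, 188, 179, 183, 191, 191, 186, 165, 163, 173, 190, 188, 187, 190, 190, 180, 183, 188, 185, 184, 216]
220 [72, 71, 83, 77, 71, 74, 88, 119, 157, 171, 168, 180, 171, 1
[... 599 characters left out ...]
57, 75, 61, 84, 107, 133, 168, 171, 170, 168, 172, 175, 182, 182, 178, 164, 120, 94, 71, 116, 165, 250, 338, 381, 382, 390, 373]
260 [382, 379, 377, 371, 335, 294, 254, 261, 295, 274, 210, 166, 167, 161, 160, 178, 179, 188, 177, 173, 177, 201, 261, 313, 330, 340, 338, 359, 369, 373, 368, 374]
time_s: 2.58
ee_pos: [420.2, -60.2, 399.7]
orientation: [-2.221, -2.222, -0.001]
contact_force: [0.3, 0.4, -0.3]
gripper_width: 90.0
time_s: 2.95
ee_pos: [420.2, -60.2, 399.5]
orientation: [-2.22, -2.223, 0.001]
contact_force: [-0.4, 0.5, -0.2]
gripper_width: 74.5
[420.18728155 -60.18580346 399.54551113] [-2.21978601e+00 -2.22279156e+00  5.01965782e-04] [ 0.004 -0.002  0.006 -0.    -0.002  0.001 -0.001]
```

View pics/w2.png

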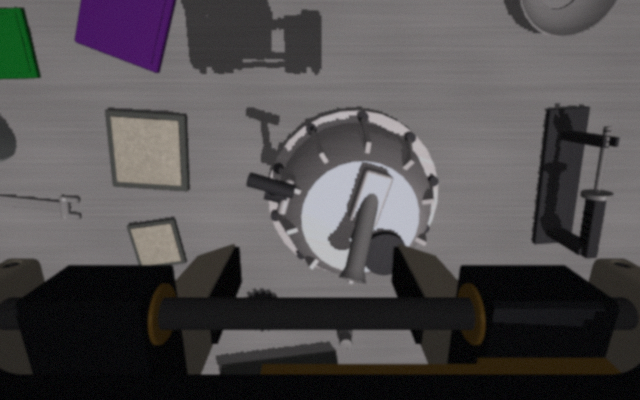

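Wrist view 2: crossbar from about (247,178) to (293,191), tube from (370,185) to its mouth near (355,280), panel (148,150), small white (157,242). An enlarged crop will give precise edges.

```bash
python3 - <<'E'
from h import *
f=load("w1")
for n,u,v,z in [("thin150",326.5,150,89),("thin180",328.7,180,89),("h212",330.6,212,95),("h244",333,244,95),("hend",334,262,95),("collar",329,190,103),("tip",323.5,113,85)]: print(n,cast(f,u,v,z).round(1))
crop("w2",235,150,405,290,4.7,"c3")
E
```

```text
thin150 [422.5 323.4  89. ]
thin180 [458.  326.4  89. ]
h212 [495.9 328.9  95. ]
h244 [537.5 332.4  95. ]
hend [562. 334.  95.]
collar [466.4 326.4 103. ]
tip [381.4 319.8  85. ]
```

View pics/c3.png

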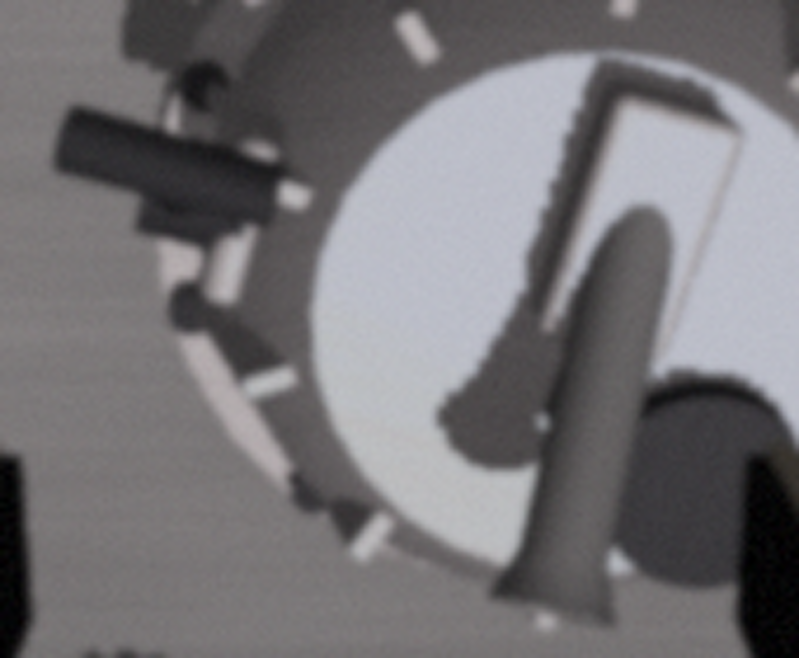

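```bash
python3 - <<'E'
from h import *
f=load("w2");t=load("top");k=4.7
c=lambda u,v,z:cast(f,235+u/k,150+v/k,z)
L,Rr=c(66,139,194),c(278,193,194);d=Rr-L;print("bar",L.round(1),Rr.round(1),(L+Rr)/2,np.linalg.norm(d),"yaw",np.degrees(np.arctan2(-d[0],d[1])))
l,rr=c(492,592,182),c(612,622,182);d=rr-l;print("mouth",l.round(1),rr.round(1),(l+rr)/2,np.linalg.norm(d),"yaw",np.degrees(np.arctan2(-d[0],d[1])))
M=(l+rr)/2;B=(L+Rr)/2
# pedestal rectangle edges on housing top ~ z115+: 
for a,b in [((547,330),(620,100)),((665,365),(738,133)),((620,100),(738,133))]:
    p,q=c(*a,120),c(*b,120);e=p-q;print("edge",p.round(1),q.round(1),np.degrees(np.arctan2(e[1],e[0])))
print("in top crop: mouth",(proj(t,M)-[220,150])*3.4,"bar",(proj(t,B)-[220,150])*3.4)
# panel
g=f["img"][95:200,95:200].astype(int)
for n,ff,x0,y0,x1,y1 in [("w2",f,95,95,200,200),("top",t,395,195,442,242)]:
    h=cv2.cvtColor(ff["img"][y0:y1,x0:x1],cv2.COLOR_RGB2GRAY);_,m=cv2.threshold(h,0,255,cv2.THRESH_OTSU)
    cs,_=cv2.findContours(m,0,2)
    for q in cs:
        if cv2.contourArea(q)>300 : b=cv2.minAreaRect(q);print(n,b,cast(ff,b[0][0]+x0,b[0][1]+y0,13).round(1))
for u,v in [(107,108),(187,115),(187,190),(111,186)]: print(cast(f,u,v,13).round(0))
# housing flange circle from the top
E
```

```text
bar [ 427.2 -130.1  194. ] [439.7 -83.  194. ] [ 433.48104507 -106.55328473  194.        ] 48.665134058037204 yaw -14.847186577440917
mouth [547.  -31.9 182. ] [555.5  -1.4 182. ] [551.2379467  -16.65278736 182.        ] 31.66378207460923 yaw -15.546058788657204
edge [499.7 -13.6 120. ] [434.5   3.9 120. ] -15.013003873877983
edge [510.2  19.7 120. ] [443.5  35.9 120. ] -13.635599561532409
edge [434.5   3.9 120. ] [443.5  35.9 120. ] -105.70933316331364
in top crop: mouth [394.68603056 102.93787937] bar [491.43975333 225.38429893]
w2 ((52.0, 52.0), (104.0, 104.0), 90.0) [ 420.2 -318.    13. ]
top ((23.0, 23.0), (26.0, 26.0), 90.0) [ 428.9 -319.5   13. ]
[ 363. -369.   13.]
[ 373. -252.   13.]
[ 488. -264.   13.]
[ 482. -384.   13.]
```

Panel centre ≈(427,-318), mouth ≈(551,-17,182), crossbar ≈(433.5,-106.5,194), housing yaw ≈-15°. The wrist and top views agree. Next is the lever.

```bash
python3 - <<'E'
from h import *
y=np.radians(-15);h=np.array([np.cos(y),np.sin(y),0]);P=np.array([433.5,-106.6,180])-58*h
rel(P+[0,0,150],down(y)); rel(P,down(y))
E
```

```text
turn [-3.000e-04  1.000e-04  2.629e-01] shift cm [-3.12  -4.272  6.961] t 3.0
turn [-3.000e-04  1.000e-04  2.629e-01] shift cm [-3.12  -4.268 21.961] t 3.0
```

```bash
python3 -m handwheel '[[0,0,0.263,-3.12,-4.27,7,0],[0,0,0.263,-3.12,-4.27,7,0],[0,0,0.263,-3.12,-4.27,22,0],[0,0,0.263,-3.12,-4.27,22,0],[0,0,0.263,-3.12,-4.27,22,0],[0,0,0.263,-3.12,-4.27,22,0],[0,0,0.263,-3.12,-4.27,22,0],[0,0,0.263,-3.12,-4.27,22,0]]' 20; python3 -m handwheel '[[0,0,0,0,3,0,0],[0,0,0,0,3,0,0],[0,0,0,0,4,0,0],[0,0,0,0,4,0,0],[0,0,0,0,5,0,0],[0,0,0,0,5,0,0]]'
```

```text
time_s: 4.0
ee_pos: [378.5, -92.0, 181.0]
orientation: [2.492, 1.911, 0.004]
contact_force: [-0.7, 0.5, -0.2]
gripper_width: 0.5
time_s: 4.75
ee_pos: [425.1, -104.9, 179.5]
orientation: [-2.493, -1.91, 0.001]
contact_force: [-3.5, 2.5, -0.7]
gripper_width: 0.6
```

```bash
python3 -m handwheel '[[0,0,0,0,1,0,0],[0,0,0,0,2,0,0],[0,0,0,0,2.5,0,0],[0,0,0,0,3,0,0],[0,0,0,0,3,0,0]]';python3 -m handwheel '[[0,0,0,0,0.7,0,0],[0,0,0,0,0.7,0,0],[0,0,0,0,0.7,0,0]]'; python3 -m handwheel '[[0,0,0,0,0.7,0,0],[0,0,0,0,0.7,0,0],[0,0,0,0,0.7,0,0]]'
```

```text
time_s: 5.38
ee_pos: [454.0, -112.7, 179.5]
orientation: [-2.493, -1.91, 0.001]
contact_force: [-5.5, 1.6, 2.2]
gripper_width: 0.7
time_s: 5.75
ee_pos: [460.2, -114.5, 179.4]
orientation: [-2.493, -1.91, 0.002]
contact_force: [-6.2, 0.6, 0.9]
gripper_width: 0.7
time_s: 6.12
ee_pos: [466.0, -116.1, 179.0]
orientation: [-2.491, -1.909, 0.004]
contact_force: [-7.6, 0.3, -0.9]
gripper_width: 0.4
```

```bash
python3 -m handwheel '[[0,0,0,0,0.7,0,0],[0,0,0,0,0.7,0,0],[0,0,0,0,0.7,0,0]]'; python3 -m handwheel '[[0,0,0,0,0.5,0,0],[0,0,0,0,0.5,0,0],[0,0,0,0,0.5,0,0]]'; python3 -m handwheel '[[0,0,0,0,0.4,0,0],[0,0,0,0,0.4,0,0],[0,0,0,0,0.4,0,0]]'
```

```text
time_s: 6.5
ee_pos: [472.1, -117.9, 178.6]
orientation: [-2.491, -1.908, 0.006]
contact_force: [-7.8, 1.0, -1.4]
gripper_width: 0.6
time_s: 6.88
ee_pos: [476.5, -119.2, 178.4]
orientation: [-2.491, -1.908, 0.007]
contact_force: [-9.1, 0.9, -2.9]
gripper_width: 0.1
time_s: 7.25
ee_pos: [479.7, -120.2, 178.2]
orientation: [-2.49, -1.907, 0.008]
contact_force: [-11.3, 1.0, -1.2]
gripper_width: 0.9
```

```bash
python3 -m handwheel '[[0,0,0,0,0.5,0,0],[0,0,0,0,0.5,0,0],[0,0,0,0,0.5,0,0]]'; python3 -m handwheel '[[0,0,0,0,0.5,0,0],[0,0,0,0,0.5,0,0],[0,0,0,0,0.5,0,0]]'; python3 -c "
from h import *
f,s=grab('wrist','w3');crop('w3',150,60,480,340,2.4,'c4')"
```

```text
time_s: 7.62
ee_pos: [480.7, -120.5, 177.6]
orientation: [-2.485, -1.903, 0.015]
contact_force: [-24.9, 4.0, 9.9]
gripper_width: 0.6
time_s: 8.0
ee_pos: [481.6, -120.7, 177.1]
orientation: [-2.48, -1.899, 0.021]
contact_force: [-39.3, 9.4, 23.4]
gripper_width: 0.4
```

View pics/c4.png

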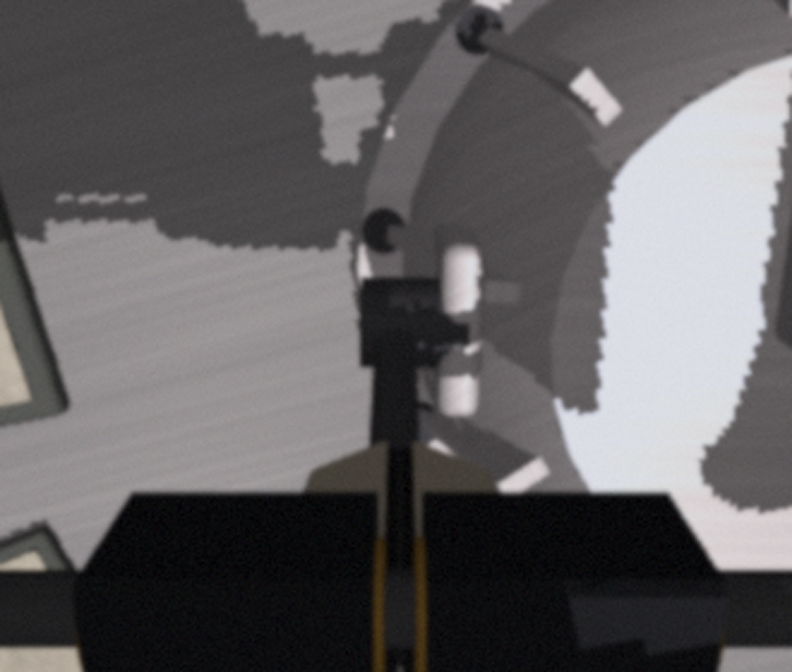

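The finger is against the lever at its stop, and the force has jumped to 40 N. I'll release it.

```bash
python3 -m handwheel '[[0,0,0,0,-2,0,0],[0,0,0,0,-4,0,0],[0,0,0,0,-6,0,0],[0,0,0,0,-8,0,0],[0,0,0,0,-10,0,0],[0,0,0,0,-12,0,0],[0,0,0,0,-14,0,0],[0,0,0,0,-14,0,0]]'; python3 -m handwheel '[[0,0,0,0,0,0,9],[0,0,0,0,0,-6,9],[0,0,0,0,0,-12,9],[0,0,0,0,0,-16,9],[0,0,0,0,0,-16,9]]'; python3 -c "
from h import *
f,s=grab('wrist','w4');print(s['contact_force'])
rel([518,330.7,300],down(np.radians(4.5)))
crop('w4',150,60,480,340,2.4,'c5')"
```

```text
time_s: 9.05
ee_pos: [357.7, -86.5, 180.0]
orientation: [2.493, 1.911, 0.003]
contact_force: [0.7, 0.3, 0.1]
gripper_width: 0.3
time_s: 9.68
ee_pos: [360.7, -87.0, 342.6]
orientation: [2.491, 1.909, 0.009]
contact_force: [-0.4, -0.7, -0.8]
gripper_width: 46.3
[-0.44792373 -0.7307303  -0.80190576]
turn [ 0.0034 -0.0005 -0.3414] shift cm [44.439  4.432  4.135] t 9.72
```

View pics/c5.png

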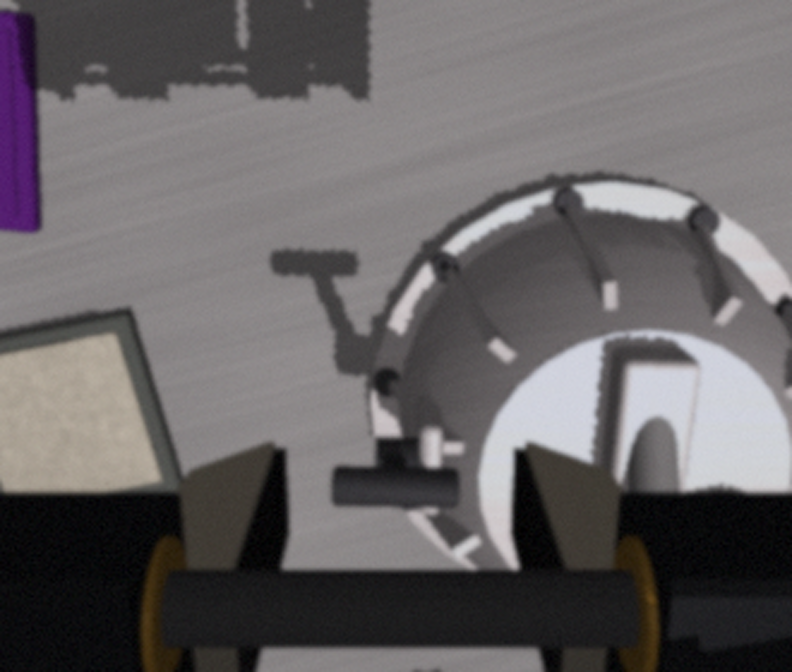

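The lever has sprung back to its rest lean: bar at crop (395,487), same side as at the start. On to the rod.

```bash
python3 -m handwheel '[[0,0,-0.341,44.44,4.43,4.1,9],[0,0,-0.341,44.44,4.43,4.1,9],[0,0,-0.341,44.44,4.43,4.1,9],[0,0,-0.341,44.44,4.43,4.1,9],[0,0,-0.341,44.44,4.43,4.1,9],[0,0,-0.341,44.44,4.43,4.1,9],[0,0,-0.341,44.44,4.43,4.1,9],[0,0,-0.341,44.44,4.43,4.1,9]]';python3 -m handwheel '[[0,0,0,0,0,0,9],[0,0,0,0,0,8,9],[0,0,0,0,0,10,9],[0,0,0,0,0,10,9],[0,0,0,0,0,10,9]]';  python3 -c "
from h import *
f,s=grab('wrist','w5');print(s['ee_pos'],s['orientation'])
a=np.radians(4.5);h=np.array([np.cos(a),np.sin(a),0]);C=np.array([518,330.7,85])
print(proj(f,C+[0,0,10]),proj(f,C-51*h),proj(f,C-141*h),proj(f,C+45*h+[0,0,10]))
rel([518,330.7,66],down(a))
crop('w5',220,60,440,310,2.4,'c6')"
```

```text
time_s: 10.72
ee_pos: [515.7, 335.1, 294.8]
orientation: [-2.126, -2.31, 0.006]
contact_force: [0.5, -0.1, -0.6]
gripper_width: 90.2
time_s: 11.35
ee_pos: [517.4, 330.2, 200.7]
orientation: [2.134, 2.304, 0.003]
contact_force: [0.6, -0.5, 0.0]
gripper_width: 90.2
[517.42816784 330.19410353 200.7018681 ] [2.13419585 2.30444    0.00346493]
[316.10223039 201.60667498] [315.89687457 133.46134898] [ 3.15504890e+02 -1.32095059e-01] [316.25708512 254.469551  ]
turn [ 0.0029 -0.0017 -0.0014] shift cm [-2.6000e-02 -1.0000e-03  1.3511e+01] t 11.4
```

View pics/c6.png

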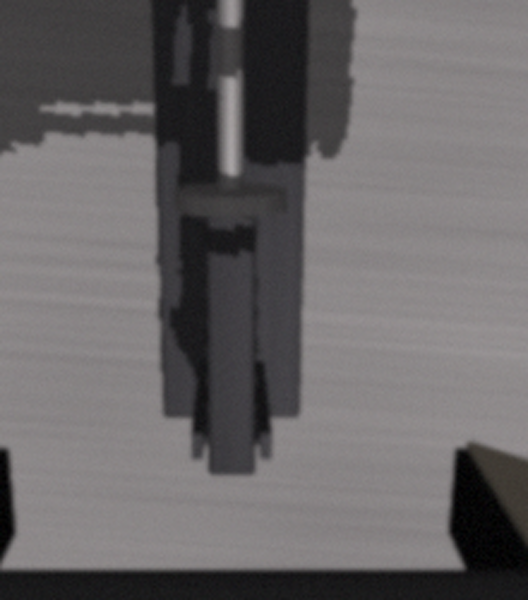

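Rod centred between the fingers: column 316.7 against 316.2 predicted, handle end at row 257 against 254.5. That's about +1 mm along the rod. I'll descend and grip.

```bash
python3 -m handwheel '[[0.003,-0.002,0,0,0.1,6,9],[0.003,-0.002,0,0,0.1,11,9],[0.003,-0.002,0,0,0.1,13.5,9],[0.003,-0.002,0,0,0.1,13.5,9],[0.003,-0.002,0,0,0.1,13.5,9]]';python3 -m handwheel '[[0,0,0,0,0,0,1],[0,0,0,0,0,0,0.5],[0,0,0,0,0,0,0.5],[0,0,0,0,0,0,0.5],[0,0,0,0,0,0,0.5],[0,0,0,0,0,0,0.5],[0,0,0,0,0,0,0.5],[0,0,0,0,0,0,0.5]]' 50
```

```text
time_s: 12.02
ee_pos: [518.9, 331.7, 66.0]
orientation: [2.133, 2.306, -0.0]
contact_force: [-0.1, -0.2, 0.5]
gripper_width: 90.0
time_s: 13.02
ee_pos: [517.3, 330.8, 63.7]
orientation: [-2.133, -2.306, 0.006]
contact_force: [-0.0, -0.0, -0.1]
gripper_width: 15.8
```

Gripped at 15.8 mm. Lift.

```bash
python3 -m handwheel '[[0,0,0,0,0,-3,0.5],[0,0,0,0,0,-6,0.5],[0,0,0,0,0,-12,0.5],[0,0,0,0,0,-18,0.5],[0,0,0,0,0,-24,0.5],[0,0,0,0,0,-24,0.5],[0,0,0,0,0,-24,0.5]]'; cat >> h.py <<'E'
M=np.array([551.2,-16.7,182]);YAW=np.radians(-15)
def ins(gap):
    "TCP pose with the rod tip `gap` mm outside the mouth"
    R=down(YAW,-np.pi/6);return M+(141+gap)*R[:,1]+R@[0,0,19.],R
E
python3 -c "
from h import *
f,s=grab('wrist','w6');print(s['ee_pos'],s['orientation'],s['contact_force'],s['gripper_width'])
p,R=ins(40);print(p,R.round(3));rel(p,R)"
```

```text
time_s: 13.9
ee_pos: [517.7, 331.2, 303.0]
orientation: [-2.132, -2.306, 0.007]
contact_force: [-0.2, -0.6, -2.7]
gripper_width: 15.5
[517.65548244 331.21464421 303.01107833] [-2.13230108 -2.3060262   0.00686851] [-0.24326105 -0.5601766  -2.66313157] 15.503066290911287
[711.78574633 -59.72882104 256.04551733] [[ 0.259  0.837  0.483]
 [ 0.966 -0.224 -0.129]
 [ 0.     0.5   -0.866]]
turn [-0.5231 -0.0849  0.3334] shift cm [-40.458  16.356   4.66 ] t 13.95
```

```bash
python3 -m handwheel '[[-0.523,-0.085,0.333,-40.46,16.36,4.66,0.5],[-0.523,-0.085,0.333,-40.46,16.36,4.66,0.5],[-0.523,-0.085,0.333,-40.46,16.36,4.66,0.5],[-0.523,-0.085,0.333,-40.46,16.36,4.66,0.5],[-0.523,-0.085,0.333,-40.46,16.36,4.66,0.5],[-0.523,-0.085,0.333,-40.46,16.36,4.66,0.5],[-0.523,-0.085,0.333,-40.46,16.36,4.66,0.5],[-0.523,-0.085,0.333,-40.46,16.36,4.66,0.5]]'; python3 -m handwheel '[[0,0,0,0,0,0,0.5],[0,0,0,0,0,0,0.5],[0,0,0,0,0,0,0.5],[0,0,0,0,0,0,0.5]]'
python3 -c "
from h import *
f,s=grab('wrist','w7');print(s['ee_pos'],s['orientation'],s['contact_force'],s['gripper_width'],s['joint_pos'].round(2))
p,R=ins(40);rel(p,R)
g,_=grab('side','s7');h,_=grab('top','t7')
T=Ro.from_rotvec(s['orientation']).as_matrix()
tip=s['ee_pos']+T@[0,-141,-19.];col=s['ee_pos']+T@[0,-51,-19.]
for n,F in (('w',f),('s',g),('t',h)): print(n,'tip',proj(F,tip).round(1),'col',proj(F,col).round(1),'mouth',proj(F,M).round(1))
a=cv2.resize(g['img'][130:250,270:400,::-1],None,fx=4,fy=4,interpolation=2)
u,v=proj(h,M).astype(int);b=cv2.resize(h['img'][v-60:v+60,u-33:u+33,::-1],None,fx=4,fy=4,interpolation=2)
print(u-33,v-60);cv2.imwrite('pics/c7.png',np.hstack([a,b]))"
```

```text
time_s: 14.95
ee_pos: [711.6, -68.7, 254.7]
orientation: [2.144, 1.627, 0.432]
contact_force: [-0.8, -0.0, -1.3]
gripper_width: 15.4
time_s: 15.45
ee_pos: [712.6, -57.9, 257.5]
orientation: [2.135, 1.64, 0.443]
contact_force: [-0.3, -0.4, -1.2]
gripper_width: 16.0
[712.55987698 -57.90775038 257.54537121] [2.13451592 1.64039308 0.44333519] [-0.33528597 -0.35628262 -1.17426003] 16.019112916120466 [-0.33  0.31  0.33  1.84  0.11  0.51  1.18]
turn [ 0.0017 -0.0026  0.0004] shift cm [-0.166 -0.114  0.117] t 15.5
w tip [ 314.9 -102.3] col [315.4 171.9] mouth [ 308.5 -272. ]
s tip [304.4 169.6] col [290.6 152.7] mouth [311.  177.4]
t tip [338.5 168.9] col [345.3 142.9] mouth [336.1 180.3]
303 120
```

View pics/c7.png

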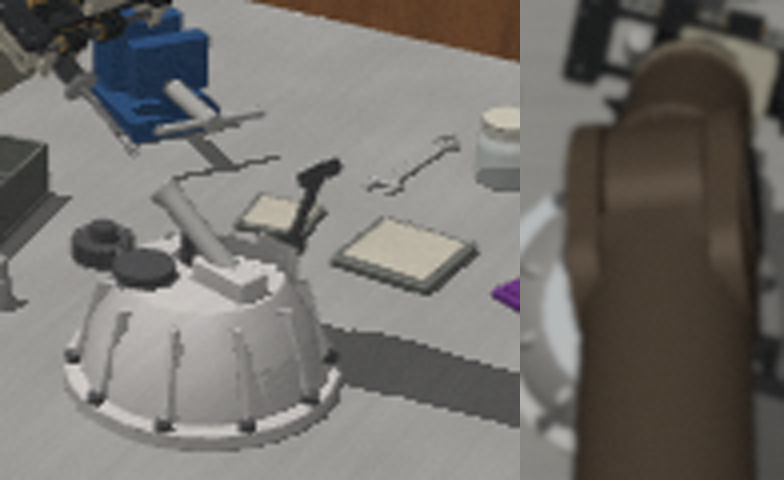

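Side view: the rod points down at the tube. Tip (304.3,168.3) against predicted (304.4,169.6), mouth ≈(310.8,178). That agrees within about a pixel. I'll close the gap to 8 mm and measure the axes by profile.

```bash
python3 -m handwheel '[[0.002,-0.003,0,-0.17,-0.11,0.12,0.5],[0.002,-0.003,0,-0.17,-1.5,0.12,0.5],[0.002,-0.003,0,-0.17,-3.2,0.12,0.5],[0.002,-0.003,0,-0.17,-3.2,0.12,0.5],[0.002,-0.003,0,-0.17,-3.2,0.12,0.5]]'
cat > prof.py <<'E'
from h import *
from scipy.ndimage import map_coordinates as mc
f,s=grab('side','s8');p,R=ins(8);rel(p,R)
T=Ro.from_rotvec(s['orientation']).as_matrix();g=f['img'].astype(float).mean(2)
def line(n,P,d,ks):
    o=np.arange(-6,6.1,.5)
    for k in ks:
        a=proj(f,P+k*d);b=proj(f,P+(k+5)*d);t=(b-a)/np.linalg.norm(b-a);nn=np.array([t[1],-t[0]]) # nn: to image right/up
        q=a[:,None]+nn[:,None]*o;v=mc(g,[q[1],q[0]],order=1);print(n,k,a.round(1),v[::2].astype(int).tolist())
line('rod',s['ee_pos']+T@[0,0,-19.],T[:,1],[-130,-115,-100,-85,-70])
line('tube',M,R[:,1],[-5,-15,-30,-45,-60])
E
python3 prof.py
```

```text
time_s: 16.23
ee_pos: [686.3, -53.8, 240.7]
orientation: [2.136, 1.638, 0.438]
contact_force: [0.8, -0.2, -1.8]
gripper_width: 15.8
turn [ 0.0005  0.001  -0.0008] shift cm [ 0.087 -0.2   -0.021] t 16.27
rod -130 [307.9 173.4] [153, 153, 150, 151, 137, 135, 134, 153, 155, 155, 154, 153, 155]
rod -115 [305.6 170.6] [153, 153, 153, 153, 139, 128, 133, 135, 153, 154, 154, 154, 155]
rod -100 [303.3 167.7] [50, 58, 82, 134, 133, 106, 109, 137, 153, 152, 153, 153, 153]
rod -85 [301.  164.9] [51, 50, 48, 49, 60, 84, 98, 132, 152, 152, 153, 153, 154]
rod -70 [298.7 162.1] [74, 79, 72, 53, 60, 87, 105, 143, 152, 152, 152, 152, 152]
tube -5 [311.8 178.4] [136, 154, 149, 125, 136, 140, 138, 128, 105, 98, 134, 151, 151]
tube -15 [313.4 180.3] [152, 153, 151, 142, 135, 144, 142, 130, 114, 125, 147, 149, 150]
tube -30 [315.7 183.2] [154, 153, 149, 130, 136, 146, 146, 132, 110, 112, 146, 152, 154]
tube -45 [318.1 186.1] [150, 151, 149, 133, 134, 145, 146, 131, 111, 87, 100, 142, 112]
tube -60 [320.5 189. ] [148, 149, 149, 141, 135, 144, 145, 135, 115, 71, 53, 48, 56]
```

The rod sits about 0.8 px (3 mm) up and right of the tube axis, well inside the 26 mm mouth. I'll trim by 1.5 mm in x and z and ease in, watching the force.

```bash
python3 -m handwheel '[[0,0,0,0.15,0,0.15,0.5],[0,0,0,0.15,-0.8,0.15,0.5],[0,0,0,0.15,-1.6,0.15,0.5],[0,0,0,0.15,-2.2,0.15,0.5],[0,0,0,0.15,-2.2,0.15,0.5]]'
python3 -m handwheel '[[0,0,0,0,-0.5,0,0.5],[0,0,0,0,-1,0,0.5],[0,0,0,0,-1,0,0.5],[0,0,0,0,-1,0,0.5]]'
python3 prof.py
```

```text
time_s: 16.9
ee_pos: [668.1, -47.4, 227.7]
orientation: [2.137, 1.639, 0.437]
contact_force: [-0.1, -0.4, -1.8]
gripper_width: 16.0
time_s: 17.4
ee_pos: [660.5, -45.4, 223.2]
orientation: [2.137, 1.638, 0.438]
contact_force: [0.6, -0.2, -1.9]
gripper_width: 15.9
turn [-0.0001  0.0011 -0.0007] shift cm [-0.059  3.046 -0.181] t 17.45
rod -130 [312.5 180. ] [152, 149, 140, 138, 142, 146, 137, 120, 103, 136, 149, 149, 149]
rod -115 [310.2 177.1] [132, 90, 102, 129, 136, 135, 129, 119, 112, 102, 141, 151, 151]
rod -100 [307.8 174.2] [152, 152, 152, 154, 138, 116, 108, 147, 155, 155, 154, 153, 155]
rod -85 [305.5 171.4] [153, 153, 152, 152, 145, 109, 102, 127, 153, 154, 154, 154, 153]
rod -70 [303.2 168.5] [63, 95, 154, 151, 141, 100, 106, 138, 152, 152, 154, 154, 154]
tube -5 [311.8 178.4] [136, 152, 146, 125, 136, 141, 139, 129, 105, 97, 135, 152, 152]
tube -15 [313.4 180.3] [152, 152, 151, 142, 137, 146, 143, 131, 112, 123, 148, 149, 148]
tube -30 [315.7 183.2] [154, 155, 148, 130, 138, 145, 144, 132, 112, 113, 146, 152, 152]
tube -45 [318.1 186.1] [150, 152, 149, 133, 133, 144, 145, 132, 111, 84, 75, 92, 100]
tube -60 [320.5 189. ] [149, 149, 149, 141, 135, 144, 144, 134, 115, 72, 53, 48, 55]
```

The tip is 22 mm inside with no side force. Pushing on.

```bash
python3 -m handwheel '[[0,0,0,0,-1,0,0.5],[0,0,0,0,-2,0,0.5],[0,0,0,0,-3,0,0.5],[0,0,0,0,-4,0,0.5],[0,0,0,0,-4,0,0.5]]'
python3 -m handwheel '[[0,0,0,0,-0.7,0,0.5],[0,0,0,0,-1.4,0,0.5],[0,0,0,0,-2,0,0.5],[0,0,0,0,-2,0,0.5],[0,0,0,0,-2,0,0.5]]'
python3 -c "
from h import *
p,R=ins(-90);rel(p,R)"
```

```text
time_s: 18.08
ee_pos: [625.9, -36.1, 202.5]
orientation: [2.137, 1.639, 0.437]
contact_force: [-0.1, 0.4, -1.2]
gripper_width: 15.4
time_s: 18.7
ee_pos: [610.4, -31.9, 193.3]
orientation: [2.137, 1.638, 0.438]
contact_force: [0.2, -0.1, -1.9]
gripper_width: 15.7
turn [-0.0001  0.0011 -0.0007] shift cm [-0.069 -0.753 -0.18 ] t 18.7
```

```bash
python3 -m handwheel '[[0,0,0,0,-0.2,0,0.5],[0,0,0,0,-0.4,0,0.5],[0,0,0,0,-0.5,0,0.5],[0,0,0,0,-0.5,0,0.5]]'
python3 -m handwheel '[[0,0,0,0,-0.2,0,0.5],[0,0,0,0,-0.4,0,0.5],[0,0,0,0,-0.4,0,0.5]]'
python3 -m handwheel '[[0,0,0,0,-0.2,0,0.5],[0,0,0,0,-0.3,0,0.5],[0,0,0,0,-0.3,0,0.5]]'
python3 -c "
from h import *
p,R=ins(-90);rel(p,R)"
```

```text
time_s: 19.2
ee_pos: [605.9, -30.8, 190.6]
orientation: [2.137, 1.638, 0.438]
contact_force: [-0.5, 0.8, -1.9]
gripper_width: 15.8
time_s: 19.58
ee_pos: [602.4, -29.8, 188.4]
orientation: [2.137, 1.638, 0.437]
contact_force: [-0.1, -0.0, -1.6]
gripper_width: 15.6
time_s: 19.95
ee_pos: [601.9, -29.6, 188.5]
orientation: [2.135, 1.635, 0.441]
contact_force: [6.1, -2.8, -1.1]
gripper_width: 15.8
turn [ 0.0031  0.0005 -0.0017] shift cm [-0.063  0.248 -0.153] t 19.95
```

```bash
python3 -m handwheel '[[0,0,0,0,-0.3,0,0.5],[0,0,0,0,-0.3,0,0.5],[0,0,0,0,-0.3,0,0.5],[0,0,0,0,-0.3,0,0.5]]'
python3 -c "
from h import *
f,s=grab('side','s9');w,_=grab('wrist','w9')
a=cv2.resize(f['img'][135:215,275:345,::-1],None,fx=6,fy=6,interpolation=2)
b=cv2.resize(w['img'][40:280,230:400,::-1],None,fx=2,fy=2,interpolation=2)
cv2.imwrite('pics/c9.png',np.hstack([a,b]))"
```

```text
time_s: 20.45
ee_pos: [601.8, -29.6, 188.8]
orientation: [2.133, 1.632, 0.446]
contact_force: [12.5, -6.3, 1.4]
gripper_width: 15.6
```

View pics/c9.png

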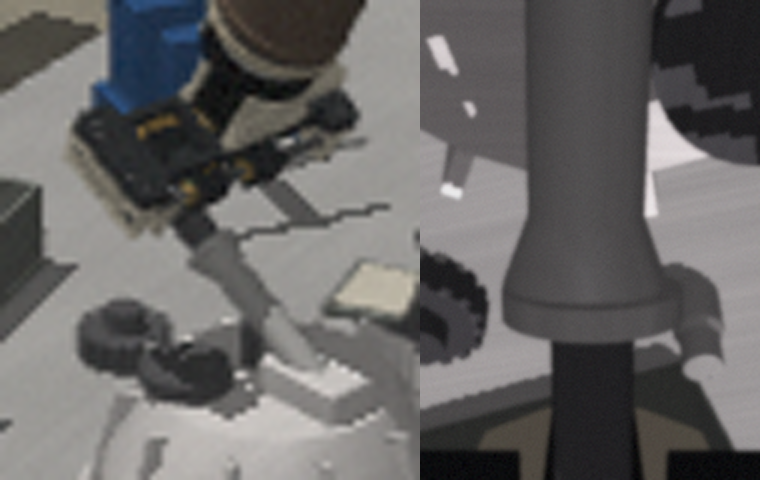

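The collar is flush on the rim: side crop (215,250), wrist crop (590,310). Draw it out.

```bash
python3 -m handwheel '[[0,0,0,0,1.5,0,0.5],[0,0,0,0,3.5,0,0.5],[0,0,0,0,6.5,0,0.5],[0,0,0,0,9.5,0,0.5],[0,0,0,0,12.5,0,0.5],[0,0,0,0,15,0,0.5],[0,0,0,0,15,0,0.5],[0,0,0,0,15,0,0.5]]'
python3 -c "
from h import *
R=down(0);T=np.array([426.5,-318,0]);rel(T+[141,0,300],R)"
```

```text
time_s: 21.55
ee_pos: [721.9, -62.1, 259.3]
orientation: [2.138, 1.639, 0.435]
contact_force: [0.5, 0.1, -1.4]
gripper_width: 15.3
turn [ 0.5179  0.0698 -0.2569] shift cm [-28.728  -5.145  -7.605] t 21.55
```

```bash
python3 -m handwheel '[[0.518,0.07,-0.257,-28.73,-5.15,-7.6,0.5],[0.518,0.07,-0.257,-28.73,-5.15,-7.6,0.5],[0.518,0.07,-0.257,-28.73,-5.15,-7.6,0.5],[0.518,0.07,-0.257,-28.73,-5.15,-7.6,0.5],[0.518,0.07,-0.257,-28.73,-5.15,-7.6,0.5],[0.518,0.07,-0.257,-28.73,-5.15,-7.6,0.5],[0.518,0.07,-0.257,-28.73,-5.15,-7.6,0.5],[0.518,0.07,-0.257,-28.73,-5.15,-7.6,0.5]]'
python3 -c "
from h import *
rel(np.array([426.5+141,-318,111]),down(0))"
```

```text
time_s: 22.55
ee_pos: [569.3, -316.0, 300.3]
orientation: [2.218, 2.225, 0.003]
contact_force: [-0.1, 1.1, -1.1]
gripper_width: 15.4
turn [ 0.0015 -0.0012  0.0031] shift cm [-0.22  -0.207 18.93 ] t 22.55
```

```bash
python3 -m handwheel '[[0,0,0,-0.2,-0.2,5,0.5],[0,0,0,-0.2,-0.2,10,0.5],[0,0,0,-0.2,-0.2,14,0.5],[0,0,0,-0.2,-0.2,17,0.5],[0,0,0,-0.2,-0.2,18.9,0.5],[0,0,0,-0.2,-0.2,18.9,0.5],[0,0,0,-0.2,-0.2,18.9,0.5],[0,0,0,-0.2,-0.2,18.9,0.5]]'
python3 -c "
from h import *
f,s=grab('side','s10');h,s=grab('top','t10');w,s=grab('wrist','w10');print(s['ee_pos'],s['qvel'].round(3),s['gripper_width'])
T=Ro.from_rotvec(s['orientation']).as_matrix();tip=s['ee_pos']+T@[0,-141,-19.];g=s['ee_pos']+T@[0,0,-19.]
print(tip,'tip px side',proj(f,tip),'top',proj(h,tip),'grip',proj(f,g),'bar',proj(f,[433.5,-106.6,194]))
a=cv2.resize(f['img'][130:250,270:400,::-1],None,fx=4,fy=4,interpolation=2)
b=cv2.resize(h['img'][160:280,370:440,::-1],None,fx=4,fy=4,interpolation=2)
cv2.imwrite('pics/c10.png',np.hstack([a,b]))"
```

```text
time_s: 23.55
ee_pos: [567.9, -320.6, 113.3]
orientation: [2.219, 2.219, 0.004]
contact_force: [0.8, -0.4, -1.0]
gripper_width: 15.7
[ 567.54671687 -320.46050219  112.9164997 ] [ 0.     0.004  0.     0.006 -0.001 -0.002 -0.001] 15.668060332514438
[ 426.47911459 -320.48727332  131.40787259] tip px side [372.89277938 167.39120586] top [426.47603873 218.29723836] grip [343.35379684 159.76405314] bar [349.25360745 172.96906173]
```

View pics/c10.png

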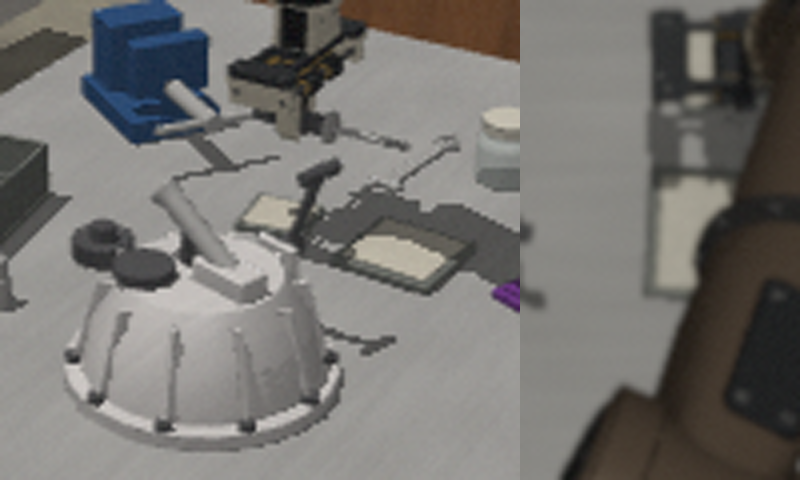

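The tip is at (371.8,166.8) in the side view against predicted (372.9,167.4). The rod is level, high above the panel and touching nothing, and the lever is at rest. I'll let it settle and hand in.

```bash
python3 -m handwheel '[[0,0,0,0,0,0,0.5],[0,0,0,0,0,0,0.5],[0,0,0,0,0,0,0.5],[0,0,0,0,0,0,0.5]]'; python3 -c "
from rig import r,ticket
print(r.get_state()['qvel'].round(4)); print(ticket.sign_off())"
```

```text
time_s: 24.2
ee_pos: [567.0, -320.2, 111.8]
orientation: [2.22, 2.221, 0.002]
contact_force: [-0.0, -0.7, -0.9]
gripper_width: 16.0
[-0.0007  0.0006 -0.0009  0.0004 -0.0009  0.0014  0.0009]
the job is handed in; nothing more can be done
None
```

I did the whole sequence and handed the job in at 24.2 s of the 72 s allowed. The sign-off gave no verdict.

- **Lever:** I pushed it until the force jumped to about 40 N on its stop, then let it go. It was back leaning at its resting end in a wrist picture and again in the final side picture. The angle itself was never read.
- **Gauge rod:** I gripped it in the middle of the handle. It went into the tube until the axial force rose to about 14 N, with the collar flush on the rim in both the side and wrist pictures. It stopped about 2.5 mm deeper than my estimate, which I put down to small measuring errors. Then I drew it straight out.
- **Final pose:** By the arm's pose, the tip is at about (426, -320, 130) mm. My estimate of the panel centre is (427, -318), and the top of the panel is 13 mm above the bench. The rod is level, the joints are still and the grip reads 16 mm.

**Disagreements:** Before insertion, the side view put the rod about 3 mm off the tube axis. I trimmed that by 1.5 mm each in x and z, and the rod went in without side force. In the final side view the tip was about 1 pixel (roughly 4 mm) from where I predicted. The arm hid it in the top view, so that view could not confirm the position. No check failed. I touched none of the bystanders, but did not measure their positions again at the end.

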